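# Zero the bench scale under the empty bowl

### The arm

A 6-joint arm with a two-finger parallel gripper is mounted at the origin on the work surface. World frame = base frame: x ahead of the robot, y to its left, z up, the work surface at z = 0. Lengths are in m, angles in rad, forces in N, time in s.
With the tool pointing down it reaches from about 0.35 to 0.925 m from the base axis. Payload 6.4 kg.
Tool frame: the origin (TCP) lies at the very end of the fingers, on their centre line; the grasp point (between the pads) lies r.pinch_z behind it (r.pinch_z is the distance from the TCP to the grasp point, in m); z points along the fingers, y is the line along which they close (so a half turn about z gives the same grasp; the last joint's range is limited). The gripper opens to 94 mm and grips with 3 to 60 N. Pads are 16 mm wide; open, the fingers measure 119 mm over their backs; the gripper's body (75 mm by 177 mm) begins 78 mm behind the grasp point.
Start: joints at [-1.492, 0.245, 1.558, -0, 1.339, -0.174], TCP at [0.163, -0.629, 0.205] pointing down, gripper open.
Joint ranges: [-3.13, 3.13], [-1.02, 2.26], [0.13, 2.54], [-0.95, 4.09], [0.21, 2.88], [-2.74, 2.74]. Speed limits (rad/s): [2.57, 2.57, 3.14, 3.14, 3.14, 3.14].

### API

Orientations are given as a unit quaternion [x, y, z, w].
In Python, from bench import r gives the robot as it stands.
- The arm moves only by the shell command python3 -m crank 'ROWS' [FORCE]. ROWS is JSON, one flat list of numbers, 7 for each row, row after row: the shift along the tool's x, y, z as a fraction of full scale, then the turn, a rotation vector about the tool's x, y, z as a fraction of full scale, then the closure, from 0 (fully open) to 1 (shut). A call has 1 to 10 rows; each row shifts and turns the commanded pose from where the row before left it, along the tool's axes as they then stand; what a row does not reach is not made up. Full scale, the value 1, is 40 mm for a shift and 0.1 rad for a turn. A row lasts 1/12 s, in which the tool goes at most 41.7 mm and 7.16 degrees, less where a joint would pass 70% of its speed; a pose out of reach is approached as far as the arm can. A call with a number of a shift or a turn outside -1 to 1 is refused whole. A call with a gripper value outside its range is refused whole. The fingers move at their own pace and stop on an object; FORCE is the grip in N (left out, the last holds). Time passes only in rows, so rows that do not move let the fingers close. It gives the time, the measured TCP pose, the force, the opening and the grip force at its end, in the units of the state.
- r.observe(): the state, without advancing time (a new reading comes with each control period).
- r.snapshot(name): name is "side" or "top"; returns the picture (400x640x3 uint8, blue, green, red); there is no depth.
- r.camera_params(name): a dict with "mtx" (3x3 intrinsics, pixels), "rvec" (rotation vector, rad) and "tvec" (3), from world to camera coordinates, as OpenCV has them. Camera axes: x right, y down, z forward; pixel columns grow to the right and rows downward; lengths in m; the calibration is good to about 2 mm. A picture is of the moment at which its call begins. camera_params takes no time and is no camera call.
- r.job_done(): hands the job in; it is judged then, once.
Trained networks look in the newest picture that a camera, given by its name, has taken for a name from the list of things; names that differ only in an ending like _2 or _b are one class to them, and where a whole thing is asked for, a point or a joint stands for the part that bears it (a point fixed in the world has none). Each returns a list of dicts, best first, with "p" (0 to 1); they miss things now and then, are a little off and sometimes report something else, mostly with a low value. They report only what shows in the picture. A call takes as long as a camera call. They do not tell look-alikes from the thing itself.
- r.find_in(camera, name): "xyz" ([x, y, z] in m, in world coordinates, good to about 4 mm: the middle of the surface that is visible of it).
- r.cut_out(camera, name): "pixels" (400x640 bool, what is visible of it).
The state is a dict: "t": time; "joint_pos": joint angles; "joint_velocities": joint speeds; "joint_torque": joint torques, N m; "tcp_pos": TCP position; "tool_rot": TCP orientation; "wrist_force": force on the tool from outside, world axes, zero at the start; "ft_torque": the same for the moment, N m; "finger_gap": opening from 0.0 (shut) to 1.0 (fully open); "gripper_force": force on a finger pad.
Only numpy, scipy, OpenCV 4.12 (cv2) and the standard library are available. Lean on these libraries where they do the work, as an engineer would, in place of code of your own. Each camera call takes 0.05 s, during which the arm holds its last target. There are 200 camera calls.

### The job

Get the scale that carries the steel bowl ready for weighing beans: with a fingertip press its round key fully down to switch it on and let it come up again, then press its long bar key fully down, keep it down for a good second, and let go to zero the scale. Press gently, without pushing the scale along, and leave its square key, the other scale, the bowl, the cup, the jar and the spoon alone.

Things in the scene. Friction and masses are not known exactly. Their poses are not given: they have to be found in the camera images.
- bowl_scale: Grey bench scale, the scale that carries the steel bowl; told from its twin only by that. 240 (x) by 190 (y) mm, 1.6 kg, loose; case top 36 mm above the table. Steel weighing plate 150 mm across, centred 40 mm to +x, top at 50 mm. Three white keys 65 mm apart in a row along y, 87 mm to -x (edge facing the robot); dark display between keys and plate. Origin: centre of the underside; z up.
- bowl_round_key_top (a point): Centre of the top face of the round on/off key, 24 mm across, at the left end of the row (+y of the scale), on the bowl scale; 48 mm above the table when the key is up. It moves with the key.
- bowl_round_key (a joint): Travel of that key in m, straight down: 0 up, 0.008 at the bottom stop. Spring: starts to move at 1.6 N, 3.6 N at 5 mm, 4.8 N at 8 mm; counts as pressed beyond 5 mm; springs back up when let go.
- bowl_bar_key_top (a point): Centre of the top face of the long bar key (zero key), 44 mm along the row by 18 mm, in the middle of the row, on the bowl scale; 48 mm above the table when the key is up. It moves with the key.
- bowl_bar_key (a joint): Travel of that key in m, straight down: 0 up, 0.008 at the bottom stop. Spring: starts to move at 1.6 N, 3.6 N at 5 mm, 4.8 N at 8 mm; counts as pressed beyond 5 mm; springs back up when let go.
- bowl_square_key_top (a point): Centre of the top face of the square key, 22 by 22 mm, at the right end of the row (-y of the scale), on the bowl scale; 48 mm above the table when the key is up. It moves with the key.
- bowl_square_key (a joint): Travel of that key in m, straight down: 0 up, 0.008 at the bottom stop. Spring: starts to move at 1.6 N, 3.6 N at 5 mm, 4.8 N at 8 mm; counts as pressed beyond 5 mm; springs back up when let go.
- cup_scale: Grey bench scale, the twin scale, which carries the white cup; to be left alone. 240 (x) by 190 (y) mm, 1.6 kg, loose; case top 36 mm above the table. Steel weighing plate 150 mm across, centred 40 mm to +x, top at 50 mm. Three white keys 65 mm apart in a row along y, 87 mm to -x (edge facing the robot); dark display between keys and plate. Origin: centre of the underside; z up.
- cup_round_key_top (a point): Centre of the top face of the round on/off key, 24 mm across, at the left end of the row (+y of the scale), on the cup scale; 48 mm above the table when the key is up. It moves with the key.
- cup_round_key (a joint): Travel of that key in m, straight down: 0 up, 0.008 at the bottom stop. Spring: starts to move at 1.6 N, 3.6 N at 5 mm, 4.8 N at 8 mm; counts as pressed beyond 5 mm; springs back up when let go.
- cup_bar_key_top (a point): Centre of the top face of the long bar key (zero key), 44 mm along the row by 18 mm, in the middle of the row, on the cup scale; 48 mm above the table when the key is up. It moves with the key.
- cup_bar_key (a joint): Travel of that key in m, straight down: 0 up, 0.008 at the bottom stop. Spring: starts to move at 1.6 N, 3.6 N at 5 mm, 4.8 N at 8 mm; counts as pressed beyond 5 mm; springs back up when let go.
- cup_square_key_top (a point): Centre of the top face of the square key, 22 by 22 mm, at the right end of the row (-y of the scale), on the cup scale; 48 mm above the table when the key is up. It moves with the key.
- cup_square_key (a joint): Travel of that key in m, straight down: 0 up, 0.008 at the bottom stop. Spring: starts to move at 1.6 N, 3.6 N at 5 mm, 4.8 N at 8 mm; counts as pressed beyond 5 mm; springs back up when let go.
- bowl: Empty open steel bowl, 120 mm across the rim, 55 mm high, loose on the plate of its scale (rim 105 mm above the table). Origin: centre of its underside.
- cup: White ceramic cup, 76 mm across, 70 mm high, loose on the plate of the twin scale. Origin: centre of its underside.
- jar: Closed amber glass jar, 60 mm across, 90 mm high, standing on the table to the left (+y) of the scales. Origin: centre of its underside.
- spoon: Steel spoon, 170 mm long along its x, lying on the table to the right (-y) of the scales. Origin: on its underside, near the middle.
Not all that is in view belongs to the job. Leave any blue look-alike of the cup alone.

How it is judged:
By the outcome, as a careful person would: the job done as asked, in the order asked, and still so for the second after the job is handed in, with the robot touching nothing.
It also fails if it takes over 51 s, if anything falls off the work surface, if the arm or the gripper's body presses on something with over 40 N, if the wrist force passes 120 N, or if a joint passes its speed limit or range.

## Working session

There is one attempt and no reset: what is moved stays moved. The work goes in short steps, Python scripts to look and compute and a shell command to move; the robot and the scene stay as the last step left them, time stands still between calls to the robot, and variables do not carry over. Pictures are saved under pics/ and viewed, at most 10 in all, crops included, and the job is handed in when it is done.

```bash
mkdir -p pics; python3 - <<'E'
from bench import r
import cv2,numpy as np
for c in("top","side"):
    cv2.imwrite(f"pics/{c}0.png",r.snapshot(c))
    for n in("bowl","cup","bowl_round_key_top","bowl_bar_key_top","bowl_square_key_top","bowl_scale"):
        print(c,n,[(np.round(d["xyz"],3).tolist(),round(d["p"],2)) for d in r.find_in(c,n)])
o=r.observe();print(o["t"],o["tcp_pos"],o["tool_rot"],o["finger_gap"],o["wrist_force"])
E
```

```text
top bowl [([0.628, -0.17, 0.074], 0.71)]
top cup [([0.606, 0.195, 0.076], 0.75), ([0.617, 0.017, 0.022], 0.68), ([0.794, 0.152, 0.04], 0.64)]
top bowl_round_key_top [([0.495, -0.093, 0.052], 0.44), ([0.477, 0.248, 0.05], 0.39)]
top bowl_bar_key_top [([0.496, -0.158, 0.044], 0.55), ([0.552, 0.182, 0.033], 0.4), ([0.481, 0.186, 0.05], 0.22)]
top bowl_square_key_top [([0.496, -0.22, 0.049], 0.6), ([0.498, -0.093, 0.048], 0.32)]
top bowl_scale [([0.546, -0.14, 0.034], 0.96)]
side bowl [([0.62, -0.146, 0.078], 0.84)]
side cup [([0.778, 0.144, 0.043], 0.96), ([0.602, 0.176, 0.095], 0.88), ([0.613, 0.026, 0.042], 0.71)]
side bowl_round_key_top []
side bowl_bar_key_top [([0.498, -0.164, 0.049], 0.61)]
side bowl_square_key_top [([0.495, -0.228, 0.049], 0.64)]
side bowl_scale [([0.552, -0.204, 0.034], 0.97), ([0.527, -0.437, 0.012], 0.43)]
0.7 [ 0.16258519 -0.62937133  0.2054707 ] [9.92022017e-01 1.26064736e-01 4.53310463e-06 2.81221270e-05] 0.9983361642753229 [-0.97684159  0.64870047  0.02131888]
```

View pics/top0.png

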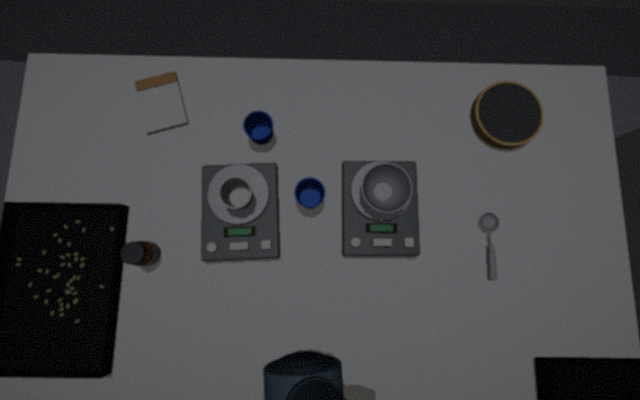

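View pics/side0.png

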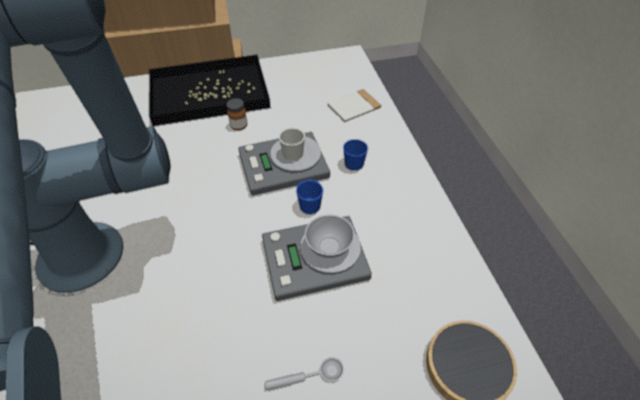

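Two scales show. In the top picture, the left one at (240,212) carries the white cup. The right one at (380,208) carries the steel bowl, so it is the one meant. Its keys are round (356,242), bar (382,242) and square (409,242). The blue cups at (258,127) and (310,193) are look-alikes. I'll confirm this in one crop and measure the keys.

```bash
cat >h.py <<'E'
from bench import r
import cv2,numpy as np
def ray(c,uv,z):
    p=r.camera_params(c);K=np.array(p["mtx"]);R=cv2.Rodrigues(np.array(p["rvec"],float))[0];t=np.array(p["tvec"],float).ravel()
    q=cv2.undistortPoints(np.array([[uv]],float),K,None).ravel()
    d=R.T@[q[0],q[1],1];o=-R.T@t
    return o+d*(z-o[2])/d[2]
def blobs(c,img,box):
    x0,y0,x1,y1=box;g=cv2.cvtColor(img[y0:y1,x0:x1],cv2.COLOR_BGR2GRAY)
    _,m=cv2.threshold(g,0,255,cv2.THRESH_BINARY+cv2.THRESH_OTSU)
    n,l,s,ce=cv2.connectedComponentsWithStats(m)
    return [(s[i,4],(ce[i]+[x0,y0]).round(1),ray(c,ce[i]+[x0,y0],.048).round(4)) for i in range(1,n) if s[i,4]>15]
E
python3 - <<'E'
from h import *
t=cv2.imread("pics/top0.png");s=cv2.imread("pics/side0.png")
for b in blobs("top",t,(346,234,417,250)):print(*b)
for b in blobs("side",s,(267,231,292,288)):print("s",*b)
a=cv2.resize(t[155:260,335:425],None,fx=5,fy=5,interpolation=2);b=cv2.resize(s[210:300,255:375],(400,300),interpolation=2)
o=np.zeros((525,800,3),np.uint8);o[:,:400]=a[:,25:425];o[:300,400:]=b;cv2.imwrite("pics/crop.png",o)
from scipy.spatial.transform import Rotation as Ro
print(Ro.from_quat(r.observe()["tool_rot"]).as_matrix().round(3))
E
```

```text
75 [355.4 241.5] [ 0.4952 -0.0934  0.048 ]
130 [382.1 241.9] [ 0.4955 -0.158   0.048 ]
78 [408.9 241.9] [ 0.4963 -0.2229  0.048 ]
s 59 [274.7 235.8] [ 0.4959 -0.0954  0.048 ]
s 116 [279.7 256.9] [ 0.4966 -0.1606  0.048 ]
s 36 [267.8 281.2] [ 0.4573 -0.2204  0.048 ]
s 84 [285.2 279.4] [ 0.4976 -0.2254  0.048 ]
[[ 0.968  0.25   0.   ]
 [ 0.25  -0.968 -0.   ]
 [ 0.     0.    -1.   ]]
```

View pics/crop.png

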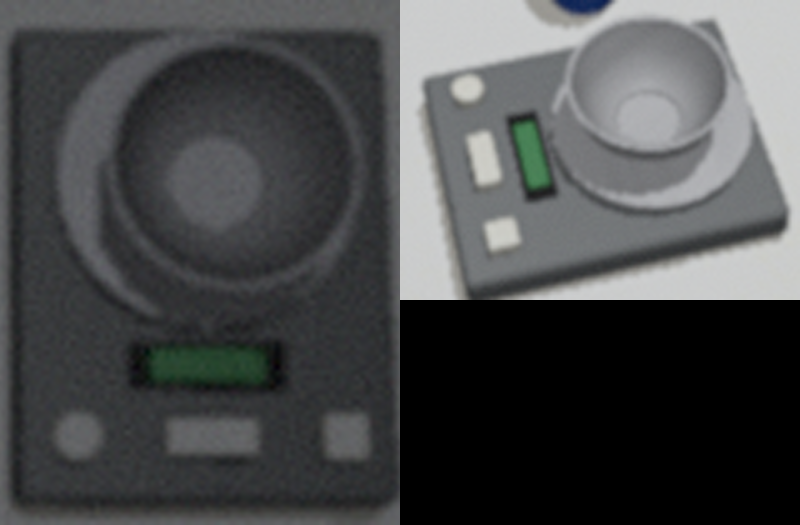

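The crop confirms it: the steel bowl sits on this scale, with the round key on the left, the bar in the middle and the square key on the right. The two cameras agree within 2 mm: round key ≈ (0.4955, -0.0945), bar key ≈ (0.496, -0.1595). Next I shut the fingers and turn the tool square to the scale.

```bash
python3 -m crank '[0,0,0,0,0,0.5,1, 0,0,0,0,0,0.8,1, 0,0,0,0,0,0.8,1, 0,0,0,0,0,0.43,1, 0,0,0,0,0,0,1, 0,0,0,0,0,0,1]' 20
python3 -m crank '[0.2,-0.3,0,0,0,0,1, 0.4,-0.65,0,0,0,0,1, 0.4,-0.65,0,0,0,0,1, 0.4,-0.65,0,0,0,0,1, 0.4,-0.65,0,0,0,0,1, 0.4,-0.65,0,0,0,0,1, 0.4,-0.65,0,0,0,0,1, 0.4,-0.65,0,0,0,0,1, 0.4,-0.65,0,0,0,0,1, 0.4,-0.65,0,0,0,0,1]'
python3 -m crank '[0.4,-0.65,0,0,0,0,1, 0.4,-0.65,0,0,0,0,1, 0.4,-0.65,0,0,0,0,1, 0.4,-0.65,0,0,0,0,1, 0.4,-0.65,0,0,0,0,1, 0.4,-0.65,0,0,0,0,1, 0.4,-0.65,0.3,0,0,0,1, 0.4,-0.65,0.5,0,0,0,1, 0.4,-0.65,0.5,0,0,0,1, 0.4,-0.65,0.5,0,0,0,1]'
python3 -m crank '[0.3,-0.4,0.4,0,0,0,1, 0,0,0,0,0,0,1, 0,0,0,0,0,0,1, 0,0,0,0,0,0,1]'
python3 - <<'E'
from bench import r
o=r.observe();print(o["tool_rot"],r.pinch_z)
p=o["tcp_pos"];print((.4955-p[0])/.04,-(-.0945-p[1])/.04,(p[2]-.055)/.04)
E
```

```text
t: 1.2
tcp_pos: [0.1626, -0.6294, 0.2055]
tool_rot: [1.0, 0.001, 0.0, 0.0]
wrist_force: [-0.0, 0.2, 0.3]
finger_gap: 0.61
gripper_force: 0.0
t: 2.03
tcp_pos: [0.3152, -0.3821, 0.2056]
tool_rot: [1.0, 0.0, 0.0, 0.0]
wrist_force: [0.5, -0.6, 0.3]
finger_gap: 0.004
gripper_force: 0.0
t: 2.87
tcp_pos: [0.4756, -0.1221, 0.1332]
tool_rot: [1.0, 0.001, 0.001, 0.0]
wrist_force: [0.3, -1.1, 0.5]
finger_gap: 0.0
gripper_force: 0.0
t: 3.2
tcp_pos: [0.487, -0.1081, 0.1183]
tool_rot: [1.0, 0.0, 0.0, 0.0]
wrist_force: [-0.5, 0.1, 0.0]
finger_gap: 0.004
gripper_force: 0.0
[9.99999812e-01 6.82932011e-05 4.75397410e-04 3.80881856e-04] 0.0188
0.21327548682743835 -0.3407701116371543 1.5822373540136414
```

```bash
python3 -m crank '[0.21,-0.34,0.3,0,0,0,1, 0,0,0.5,0,0,0,1, 0,0,0.5,0,0,0,1, 0,0,0.2,0,0,0,1, 0,0,0,0,0,0,1, 0,0,0,0,0,0,1]'
python3 - <<'E'
from h import *
t=r.snapshot("top");s=r.snapshot("side")
a=cv2.resize(t[155:260,335:425],None,fx=5,fy=5,interpolation=2);b=cv2.resize(s[210:300,255:375],(400,300),interpolation=2)
o=np.zeros((525,800,3),np.uint8);o[:,:400]=a[:,25:425];o[:300,400:]=b;cv2.imwrite("pics/over.png",o)
E
```

```text
t: 3.7
tcp_pos: [0.4954, -0.0948, 0.0584]
tool_rot: [1.0, -0.001, 0.001, 0.0]
wrist_force: [0.4, -0.1, 0.1]
finger_gap: 0.005
gripper_force: 0.0
```

View pics/over.png

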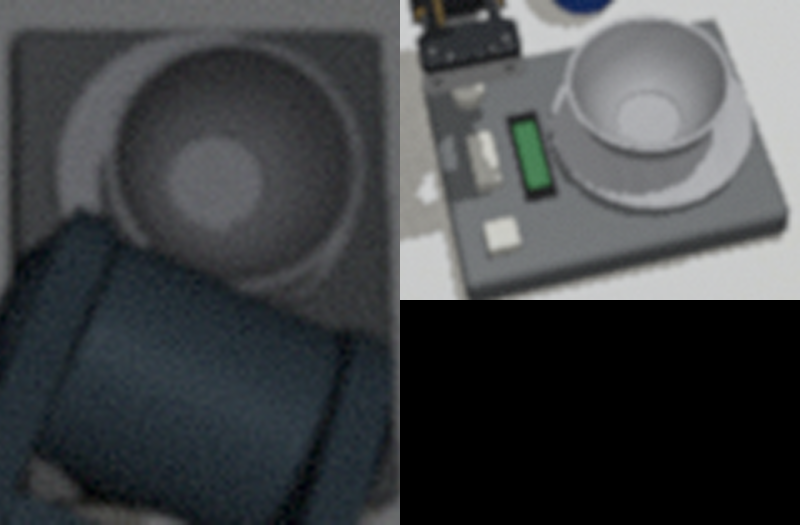

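The side crop shows the shut fingertips right above the round key at about (468,95), clear of the bowl and the other keys. Now I press slowly.

```bash
python3 -m crank '[0,0,0.1,0,0,0,1, 0,0,0.1,0,0,0,1, 0,0,0.05,0,0,0,1, 0,0,0.05,0,0,0,1, 0,0,0.05,0,0,0,1, 0,0,0,0,0,0,1, 0,0,0,0,0,0,1]'
python3 -m crank '[0,0,0.03,0,0,0,1, 0,0,0.03,0,0,0,1, 0,0,0,0,0,0,1, 0,0,0,0,0,0,1]'
```

```text
t: 4.38
tcp_pos: [0.4953, -0.094, 0.0437]
tool_rot: [1.0, -0.0, 0.0, 0.0]
wrist_force: [-1.2, -0.5, 3.4]
finger_gap: 0.003
gripper_force: 1.7
t: 4.72
tcp_pos: [0.4953, -0.094, 0.0412]
tool_rot: [1.0, -0.0, 0.0, 0.0]
wrist_force: [-2.0, -0.7, 4.8]
finger_gap: 0.011
gripper_force: 2.1
```

```bash
python3 -m crank '[0,0,0.03,0,0,0,1, 0,0,0,0,0,0,1, 0,0,0,0,0,0,1]'
python3 -m crank '[0,0,0.02,0,0,0,1, 0,0,0,0,0,0,1, 0,0,0,0,0,0,1]'
```

```text
t: 4.97
tcp_pos: [0.4953, -0.094, 0.0402]
tool_rot: [1.0, -0.0, 0.0, 0.0]
wrist_force: [-1.2, -1.5, 5.6]
finger_gap: 0.006
gripper_force: 3.1
t: 5.22
tcp_pos: [0.4954, -0.094, 0.0401]
tool_rot: [1.0, -0.0, -0.0, 0.0]
wrist_force: [-2.4, 0.3, 12.0]
finger_gap: 0.004
gripper_force: 5.9
```

The key has hit its stop: the force jumped to 12 N at z = 0.040. Now I let it up, rise clear and move over the bar key.

```bash
python3 -m crank '[0,0,-0.1,0,0,0,1, 0,0,-0.15,0,0,0,1, 0,0,-0.3,0,0,0,1, 0,0,0,0,0,0,1, 0,0,0,0,0,0,1, 0,0,0,0,0,0,1]'
python3 -m crank '[0,0.3,0,0,0,0,1, 0,0.5,0,0,0,0,1, 0,0.5,0,0,0,0,1, 0.02,0.33,0,0,0,0,1, 0,0,0,0,0,0,1, 0,0,0,0,0,0,1, 0,0,0,0,0,0,1]'
python3 - <<'E'
from h import *
s=r.snapshot("side")
for b in blobs("side",s,(267,226,292,288)):print("s",*b)
cv2.imwrite("pics/bar.png",cv2.resize(s[210:300,255:375],(800,600),interpolation=2))
E
```

```text
t: 5.72
tcp_pos: [0.4947, -0.0935, 0.0607]
tool_rot: [1.0, -0.0, -0.0, -0.0]
wrist_force: [-0.7, -0.3, -0.3]
finger_gap: 0.005
gripper_force: 0.0
t: 6.3
tcp_pos: [0.4955, -0.1585, 0.0606]
tool_rot: [1.0, -0.0, -0.0, -0.0]
wrist_force: [-0.3, 0.3, 0.7]
finger_gap: 0.006
gripper_force: 0.0
s 28 [278.9 237.5] [ 0.505  -0.1031  0.048 ]
s 607 [280.5 270.3] [ 0.4915 -0.1985  0.048 ]
```

View pics/bar.png

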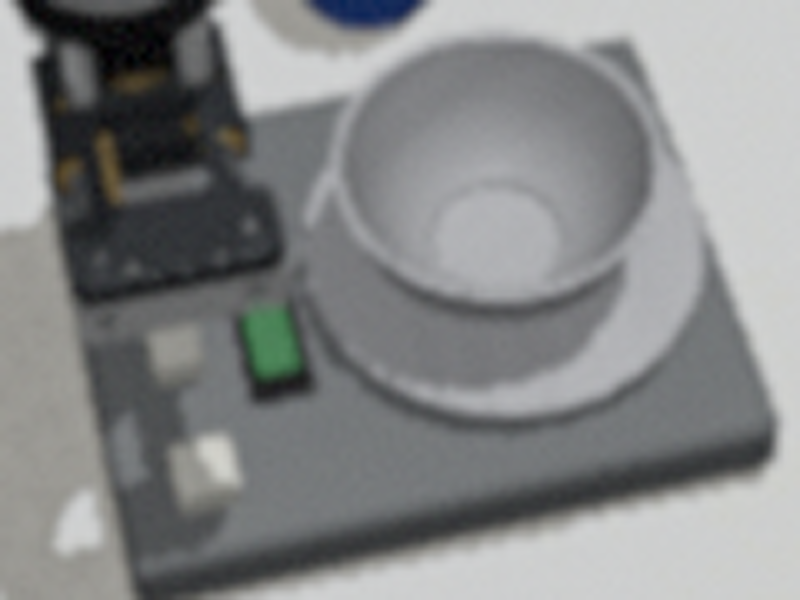

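In the crop the fingertips are over the bar key at about (175,350). The square key at (205,470) is clear, and the scale has not moved. Now I press the bar, hold it about 1.6 s and release.

```bash
python3 -m crank '[0,0,0.1,0,0,0,1, 0,0,0.1,0,0,0,1, 0,0,0.1,0,0,0,1, 0,0,0.05,0,0,0,1, 0,0,0.05,0,0,0,1, 0,0,0.05,0,0,0,1, 0,0,0.03,0,0,0,1, 0,0,0.02,0,0,0,1, 0,0,0.02,0,0,0,1, 0,0,0,0,0,0,1]'
python3 -m crank '[0,0,0,0,0,0,1, 0,0,0,0,0,0,1, 0,0,0,0,0,0,1, 0,0,0,0,0,0,1]'
```

```text
t: 7.18
tcp_pos: [0.4958, -0.1587, 0.0403]
tool_rot: [1.0, -0.0, -0.0, -0.0]
wrist_force: [-1.3, 3.9, 4.7]
finger_gap: 0.004
gripper_force: 2.3
t: 7.52
tcp_pos: [0.4959, -0.159, 0.0403]
tool_rot: [1.0, -0.0, 0.0, -0.0]
wrist_force: [-2.2, 4.0, 3.9]
finger_gap: 0.009
gripper_force: 2.3
```

```bash
python3 -m crank '[0,0,0.02,0,0,0,1, 0,0,0,0,0,0,1, 0,0,0,0,0,0,1]'
python3 -m crank '[0,0,0,0,0,0,1, 0,0,0,0,0,0,1, 0,0,0,0,0,0,1, 0,0,0,0,0,0,1, 0,0,0,0,0,0,1, 0,0,0,0,0,0,1, 0,0,0,0,0,0,1, 0,0,0,0,0,0,1, 0,0,0,0,0,0,1, 0,0,0,0,0,0,1]'
python3 -m crank '[0,0,0,0,0,0,1, 0,0,0,0,0,0,1, 0,0,0,0,0,0,1, 0,0,0,0,0,0,1, 0,0,0,0,0,0,1]'
```

```text
t: 7.77
tcp_pos: [0.496, -0.159, 0.0401]
tool_rot: [1.0, -0.0, -0.0, -0.0]
wrist_force: [-2.8, 5.4, 9.8]
finger_gap: 0.005
gripper_force: 4.8
t: 8.6
tcp_pos: [0.496, -0.159, 0.0401]
tool_rot: [1.0, -0.0, -0.0, -0.0]
wrist_force: [-3.7, 4.8, 9.8]
finger_gap: 0.007
gripper_force: 4.7
t: 9.02
tcp_pos: [0.496, -0.1591, 0.0401]
tool_rot: [1.0, -0.0, -0.0, -0.0]
wrist_force: [-2.7, 4.3, 9.9]
finger_gap: 0.003
gripper_force: 4.7
```

The bar is on its stop (9.9 N) and has been held fully down for over 1.3 s. Now I release it and retreat.

```bash
python3 -m crank '[0,0,-0.1,0,0,0,1, 0,0,-0.15,0,0,0,1, 0,0,-0.3,0,0,0,1, 0,0,-0.6,0,0,0,1, 0,0,-0.8,0,0,0,1, 0,0,-0.8,0,0,0,1, -0.3,0,-0.8,0,0,0,1, -0.6,0.3,-0.4,0,0,0,1, -0.6,0.6,0,0,0,0,1, -0.6,0.6,0,0,0,0,1]'
python3 -m crank '[0,0.8,0,0,0,0,1, 0,0.8,0,0,0,0,1, 0,0.8,0,0,0,0,1, 0,0.8,0,0,0,0,1, 0,0.8,0,0,0,0,1, 0,0.8,0,0,0,0,1, 0,0.4,0,0,0,0,1, 0,0,0,0,0,0,1, 0,0,0,0,0,0,1, 0,0,0,0,0,0,1]'
python3 - <<'E'
from h import *
t=r.snapshot("top");s=r.snapshot("side")
for b in blobs("top",t,(346,234,417,250)):print(*b)
for b in blobs("side",s,(267,231,292,288)):print("s",*b)
cv2.imwrite("pics/end.png",s)
E
```

```text
t: 9.85
tcp_pos: [0.4117, -0.2204, 0.2]
tool_rot: [1.0, 0.001, 0.002, 0.002]
wrist_force: [-0.2, -1.0, 0.1]
finger_gap: 0.007
gripper_force: 0.0
t: 10.68
tcp_pos: [0.4117, -0.4263, 0.1976]
tool_rot: [1.0, 0.0, -0.0, -0.0]
wrist_force: [1.1, 0.1, -0.0]
finger_gap: 0.005
gripper_force: 0.0
74 [355.3 241.4] [ 0.4955 -0.0932  0.048 ]
130 [382.  241.9] [ 0.4953 -0.1578  0.048 ]
78 [408.9 241.9] [ 0.4963 -0.2229  0.048 ]
s 90 [280.7 259.3] [ 0.4978 -0.1679  0.048 ]
s 52 [268.  279.9] [ 0.4584 -0.217   0.048 ]
s 92 [285.2 279.5] [ 0.4977 -0.2255  0.048 ]
```

View pics/end.png

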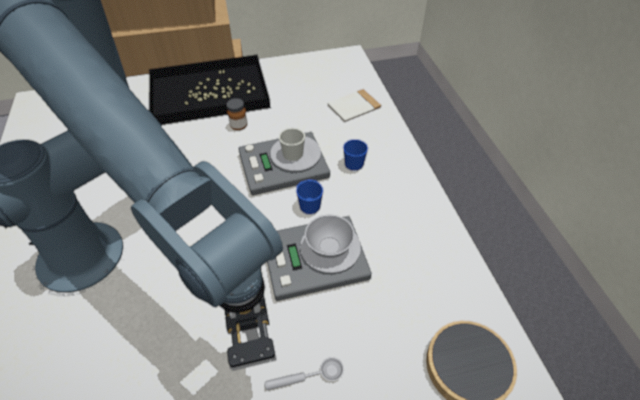

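The final picture shows the gripper clear at (250,345). The bowl at (330,240), the spoon and the cups are where they were, and the top view puts the keys within 0.3 mm of their earlier positions. Handing in.

```bash
python3 -c "
from bench import r
print(r.job_done())"
```

```text
the job is handed in; nothing more can be done
None
```

I pressed the bowl scale's round key to its stop and released it, then held the bar key down for over a second and let go; the scale did not shift, nothing else was touched, and the job is handed in (no verdict was returned).

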